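Seat a spice jar in the one-hand V holder and twist its cap loose

ROBOT

A 6-joint arm with a two-finger parallel gripper is mounted at the origin on the work surface. World frame = base frame: x ahead of the robot, y to its left, z up, the work surface at z = 0. Lengths are in m, angles in degrees, forces in N, time in s.
With the tool pointing down it reaches from about 0.4 to 0.825 m from the base axis. Payload 7 kg.
Tool frame: the origin (TCP) lies between the finger pads; the fingertips stand 25 mm ahead of it and the grasp point (between the pads) lies 6 mm ahead of it; z points along the fingers, y is the line along which they close (so a half turn about z gives the same grasp; the last joint's range is limited). The gripper opens to 88 mm and grips with 3 to 60 N. Pads are 19 mm wide; open, the fingers measure 130 mm over their backs; the gripper's body (78 mm by 193 mm) begins 47 mm behind the grasp point.
Start: joints at [92.939, 20.546, 0.682, 0, -70.136, -16.507], TCP at [0.158, 0.656, 0.252] pointing down, gripper open.
Joint ranges: [-176.03, 176.03], [-82.01, 121.73], [-58.28, 71.71], [-173.87, 95.51], [-174.79, -0.11], [-173.66, 173.66]. Speed limits (degrees/s): [136.94, 136.94, 172.46, 180, 180, 180].

INTERFACE

Orientations are given as [roll, pitch, yaw] about the fixed x, y, z axes, in that order (R = Rz(yaw) Ry(pitch) Rx(roll)).
In Python, from plant import ctrl, eyes, job gives the robot as it stands (ctrl), with the cameras (eyes) and the job (job).
- The arm moves only by the shell command python3 drive.py, which reads ROWS from standard input. ROWS is a JSON list of rows, 1 to 8 of them, each of 5 numbers: dx, dy, dz in m, then a turn about the tool's z in degrees, then the finger opening in m; each row is the pose to reach, as a shift and turn from the pose commanded when the command began, along the tool's axes at that moment; what a row does not reach only later rows make up. A row lasts 1/8 s, in which the tool goes at most 0.0625 m and 10.7 degrees, less where a joint would pass 70% of its speed; a pose out of reach is approached as far as the arm can. The fingers move at their own pace and stop on an object; the grip force is fixed at half the most. Time passes only in rows, so rows that do not move let the fingers close. It prints the time, the measured TCP pose, the force, the opening and the grip force at its end. Input that does not fit is refused with a message, and nothing moves.
- ctrl.get_obs(): the state, without advancing time (a new reading comes with each control period).
- eyes.snapshot(name): name is "scene" or "top" or "wrist"; returns a dict with "frame" (480x640x3 uint8, red, green, blue), "z_map" (480x640 float32, m along the optical axis (not along the pixel's ray), 0 where there is no reading), "fovy" (degrees; the focal length in pixels is half the picture's height over the tangent of half this angle, whatever the lens; pixels are square), "cx", "cy" (the principal point, pixels), "k1" (the pictures are not rectified: a ray, as slopes to the right and down, at radius r is drawn at 1 + k1 r^2 times it, then the intrinsics apply), "R" (3x3) and "t" (3): a world point X has camera coordinates R X + t; the wrist camera has in their place "T_tool_cam" (4x4, takes a point from camera to tool coordinates, whose origin is the TCP and whose axes are the flange's). Camera axes: x right, y down, z forward; pixel columns grow to the right and rows downward; lengths in m; the calibration is good to about 2 mm. A picture is of the moment at which its call begins: read the wrist's pose just before it.
- job.close_job(): hands the job in; it is judged then, once.
The state is a dict: "clock": time; "joint_pos": joint angles; "qvel": joint speeds; "tau": joint torques, N m; "tool_pos": TCP position; "orientation": TCP orientation; "force": force on the tool from outside, world axes, zero at the start; "moment": the same for the moment, N m; "opening": finger opening in m; "gripper_force": force on a finger pad.
Only numpy, scipy, OpenCV 4.12 (cv2) and the standard library are available. Lean on these libraries where they do the work, as an engineer would, in place of code of your own. Each camera call takes 0.05 s, during which the arm holds its last target. There are 200 camera calls.

TASK

Open the squat spice jar one-handed: take it off the turntable, stand it gently on the countertop in front of the V-shaped jar holder and push it in, upright, until it bears firmly on both rubber faces. Keeping it pressed in, but never so hard that the suction feet could let go, twist its cap anticlockwise by at least a sixth of a turn (60 degrees), then let go and leave the loosened jar standing seated in the V. Leave the other things where they are.

Things in the scene. Friction and masses are not known exactly. Their poses are not given: they have to be found in the camera images.
- jar: the squat amber-glass spice jar with a paper label: upright cylinder 56 mm in diameter and 72 mm high, then a neck, then its black ribbed twist cap; 100.5 mm tall with the cap, about 0.28 kg. It is the shortest and widest of the three jars on the turntable. Origin: centre of its underside, z up along its axis
- cap_top (a point): centre of the top face of the squat jar's cap. The cap is a black ribbed disc 50 mm in diameter and 22 mm high (from 78.5 to 100.5 mm above the jar's underside), its axis is the jar's axis
- jar_cap (a joint): angle of the cap on the squat jar: 0 = fully closed, grows as the cap is turned anticlockwise seen from above, stops at 1.4 rad. It turns only against a steady friction of about 0.2 N m, more than a free-standing jar can resist: unless the jar is pressed into the V it just spins along with its cap
- holder: one-hand jar holder on three suction feet: white plastic V-shaped fork, 68 mm high, about 165 x 116 mm with its tabs. Origin: on the countertop, where the squat jar's axis stands when it touches both faces. Its +x points along the middle of the V to the closed end (the way the jar is pushed); the open mouth, 88 mm wide, is 21 mm before the origin. z up. The jar slides on the bare countertop
- pad_left: rubber lining of the V on the holder's +y side, standing 30 degrees off the middle line: slab 60 x 5 x 55 mm, 11 to 66 mm above the countertop, hard to the touch. Origin: its centre. A steady push of 8 to 12 N on the jar along the V loads each face about as much and holds the jar against turning; above 20 N on a face the suction feet may let go
- pad_right: the mirrored rubber lining on the holder's -y side, with the same limits
- turntable: white plastic turntable with three jars, 280 mm in diameter; origin on the countertop on its axis. The jars stand about 80 mm from the axis on its tray, 21 mm above the countertop; its rim is 37 mm high. The tray turns easily
- slim_jar_a: slim amber-glass spice jar, 44 mm in diameter, 113 mm tall, stays on the turntable. Origin: centre of its underside
- slim_jar_b: the same kind of slim jar, stays on the turntable
- bowl: white ceramic bowl with lid and knob, 153 mm in diameter, 107 mm tall. Origin: centre of its underside
- egg_rack: aluminium egg rack insert of the egg cooker: round rack 144 mm across on three feet with a central stem 90 mm tall. Origin: centre of its underside

How it is judged (in metres and radians):
On the way, in this order (a step that is already met when the one before it is completed fails the run):
1. the jar, standing upright on the countertop with its cap still closed, is pressed on both rubber faces with more than 3 N each (contact force between jar and pad_left above 3 N and contact force between jar and pad_right above 3 N and height (world z) of jar below 0.004 m and angle between jar's own z axis and vertical below 0.08 rad and value of joint jar_cap below 0.25 rad), for 0.3 s.
2. the cap is turned open by more than 0.9 rad while the jar stands in the V (value of joint jar_cap above 0.9 rad and horizontal distance between jar and holder below 0.004 m), for 0.1 s.
At the end, for the whole second after the job is handed in: the squat jar stands upright (within 0.04 rad) and at rest on the countertop, its axis within 2.5 mm along and 2 mm across the V of the fully seated spot, and its cap is open by more than 0.9 rad (x of jar in the frame of holder between -0.0025 and 0.0025 m and y of jar in the frame of holder between -0.002 and 0.002 m and height (world z) of jar below 0.003 m and angle between jar's own z axis and vertical below 0.04 rad and value of joint jar_cap above 0.9 rad and linear speed of jar below 0.01 m/s); the robot touches nothing.
It fails at once if a rubber face is loaded by the jar with more than 20 N (the suction feet would let go) (contact force between jar and pad_left above 20 N or contact force between jar and pad_right above 20 N).
It fails at once if the jar is dropped onto the countertop (from more than about 10 mm: it passes the last 12 to 5 mm faster than 0.3 m/s) (height (world z) of jar between 0.005 and 0.012 m and linear speed of jar above 0.3 m/s).
It fails at once if the cap is opened by more than 0.3 rad while the jar is not seated in the V (5 mm) (value of joint jar_cap above 0.3 rad and horizontal distance between jar and holder above 0.005 m).
It fails at once if the jar is tipped by more than 0.35 rad (angle between jar's own z axis and vertical above 0.35 rad).
It fails at once if another jar, the bowl or the egg rack is shifted by more than 25 mm or tipped (distance of any of slim_jar_a, slim_jar_b, bowl, egg_rack from where it was at the start of the episode above 0.025 m or angle between any of slim_jar_a, slim_jar_b, bowl, egg_rack's own z axis and vertical above 0.3 rad).
It also fails if it takes over 72 s, if anything falls off the work surface, if the arm or the gripper's body presses on something with over 40 N, if the wrist force passes 120 N, or if a joint passes its speed limit or range.

## Working session

There is one attempt and no reset: what is moved stays moved. The work goes in short steps, Python scripts to look and compute and a shell command to move; the robot and the scene stay as the last step left them, time stands still between calls to the robot, and variables do not carry over. Pictures are saved under pics/ and viewed, at most 10 in all, crops included, and the job is handed in when it is done.

```bash
ls; mkdir -p pics; cat > h.py <<'E'
import numpy as np, cv2
from plant import ctrl, eyes, job
from scipy.spatial.transform import Rotation as Ro
def cal(s):
    f=240/np.tan(np.radians(s["fovy"])/2)
    return np.array([[f,0,s["cx"]],[0,f,s["cy"]],[0,0,1.]]),np.array([s["k1"],0,0,0.])
def tool(o):
    return Ro.from_euler('xyz',o["orientation"],degrees=True).as_matrix(),np.array(o["tool_pos"])
def snap(n):
    o=ctrl.get_obs(); s=eyes.snapshot(n)
    if n=="wrist":
        R,p=tool(o); T=np.array(s["T_tool_cam"]); Rc=R@T[:3,:3]; c=R@T[:3,3]+p
        s["R"]=Rc.T; s["t"]=-Rc.T@c
    s["R"]=np.array(s["R"]); s["t"]=np.array(s["t"]); return s
def onplane(s,px,z):
    K,d=cal(s); u=cv2.undistortPoints(np.array(px,float).reshape(-1,1,2),K,d).reshape(-1,2)
    r=np.c_[u,np.ones(len(u))]@s["R"]; c=-s["R"].T@s["t"]
    return c+r*((z-c[2])/r[:,2])[:,None]
def cloud(s):
    K,d=cal(s); g=np.mgrid[0:480,0:640][::-1].reshape(2,-1).T.astype(float)
    u=cv2.undistortPoints(g.reshape(-1,1,2),K,d).reshape(-1,2)
    z=s["z_map"].reshape(-1,1); P=(np.c_[u,np.ones(len(u))]*z-s["t"])@s["R"]
    P[z[:,0]==0]=np.nan; return P.reshape(480,640,3)
E
python3 - <<'E'
from h import *
print({k:v for k,v in ctrl.get_obs().items()})
ims=[]
for n in("scene","top"):
    s=snap(n); cv2.imwrite(f"pics/{n}.png",s["frame"][:,:,::-1]); print(n,s["fovy"],s["k1"],(-s["R"].T@s["t"]).round(3))
E
```

```text
drive.py
pics
plant.py
{'clock': 0.0, 'joint_pos': array([ 9.29400329e+01,  2.05907209e+01,  6.33603945e-01, -1.86196644e-02,
       -7.01367001e+01, -1.65050217e+01]), 'qvel': array([-0.03606025, -0.03892639, -0.03675795,  0.01344498,  0.03024339,
        0.02256189]), 'tau': array([ 1.17076328e-03, -5.82722104e+01,  2.93057531e+01,  6.99724495e+00,
        7.05740356e-03, -1.55809826e-04]), 'tool_pos': array([0.15826813, 0.65571821, 0.25063415]), 'orientation': array([ 1.79905076e+02, -9.87325407e-03, -1.35713215e+01]), 'force': array([ 0.96123811, -0.11340285,  0.77585142]), 'moment': array([ 0.01149841, -0.06248653, -0.02532154]), 'gripper_force': 0.0, 'opening': 0.08739555895865718}
scene 42.643719365917285 0.033246459669027416 [ 1.185 -0.926  0.801]
top 57.03930202652381 -0.08165873136636477 [ 0.48  -0.037  1.012]
```

View pics/top.png

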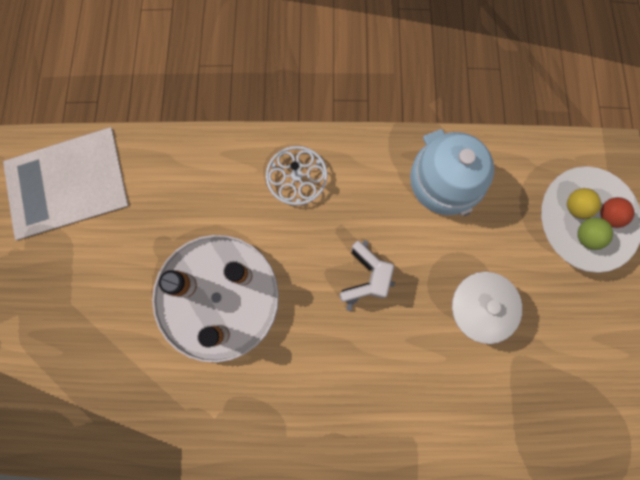

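View pics/scene.png

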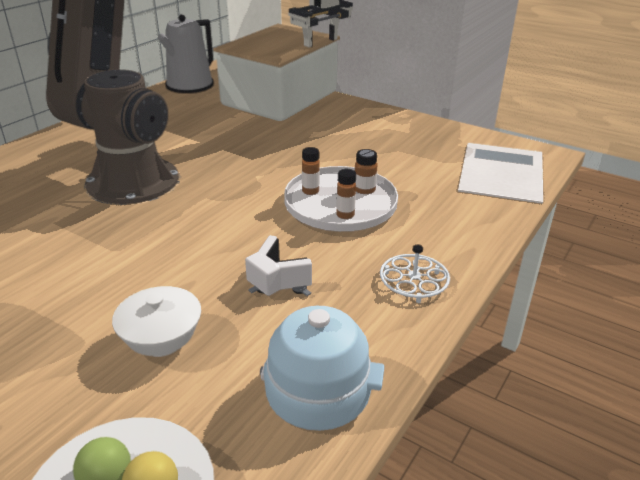

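Top view: the squat jar (grey-topped cap) is at about (174,283). The slim jars are at (236,272) and (210,337), and the V holder is at about (372,278) with its mouth facing left (+y). The egg rack is at (297,176) and the bowl at (487,308).

```bash
python3 - <<'E'
from h import *
s=snap("top"); P=cloud(s)
for px in [(174,283),(236,272),(210,337),(216,297),(372,278),(355,292),(366,248),(383,280),(487,308),(297,176)]:
    print(px,P[px[1],px[0]].round(3))
Z=P[:,:,2]
def comp(m,x0,x1,y0,y1):
    k=np.zeros_like(m); k[y0:y1,x0:x1]=m[y0:y1,x0:x1]
    return k
# caps
for n,(z0,z1,b) in dict(squat=(.105,.135,(150,200,260,310)),a=(.12,.15,(222,252,258,290)),bb=(.12,.15,(196,228,320,352))).items():
    k=comp((Z>z0)&(Z<z1),*b); v,u=np.nonzero(k)
    (c,r)=cv2.minEnclosingCircle(np.c_[u,v].astype(np.float32)); z=np.median(Z[k]);print(n,len(u),c,r,z,onplane(s,[c],z).round(4))
# holder top
k=comp((Z>.058)&(Z<.078),325,405,230,320); v,u=np.nonzero(k); print(len(u),np.median(Z[k]))
im=s["frame"][225:325,320:420]; cv2.imwrite("pics/hold.png",cv2.resize(im,None,fx=5,fy=5,interpolation=cv2.INTER_CUBIC)[:,:,::-1])
sc=snap("scene"); np.savez("pics/top.npz",P=P); 
cv2.imwrite("pics/hs.png",cv2.resize(sc["frame"][230:305,235:320],None,fx=7,fy=7,interpolation=cv2.INTER_CUBIC)[:,:,::-1])
E
```

```text
(174, 283) [0.541 0.266 0.121]
(236, 272) [0.564 0.137 0.133]
(210, 337) [0.435 0.184 0.134]
(216, 297) [0.518 0.202 0.022]
(372, 278) [ 0.56  -0.142  0.063]
(355, 292) [ 0.529 -0.105  0.068]
(366, 248) [ 0.624 -0.13   0.067]
(383, 280) [ 0.555 -0.165  0.069]
(487, 308) [ 0.495 -0.376  0.102]
(297, 176) [0.801 0.026 0.02 ]
squat 519 (171.18292236328125, 281.93902587890625) 13.225647926330566 0.1208316636710755 [[0.5432 0.2717 0.1208]]
a 353 (233.47015380859375, 270.8432922363281) 10.690073013305664 0.13305917333719444 [[0.566  0.1423 0.1331]]
bb 370 (208.0, 336.5) 11.280613899230957 0.13316623179975762 [[0.4362 0.1877 0.1332]]
1325 0.06677040221344323
```

View pics/hold.png

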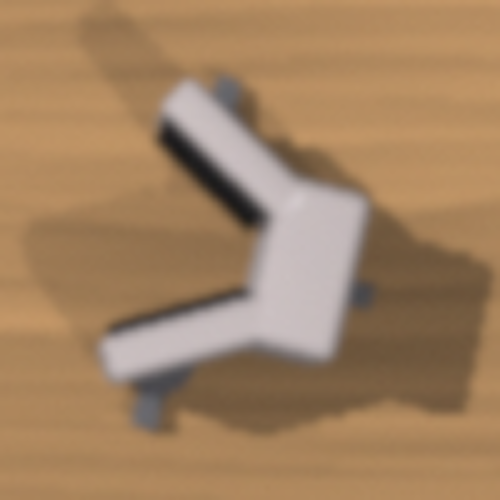

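The crop shows the V's two arms with the pads' inner edges at about (165,130)→(260,220) and (110,335)→(250,295). The mouth faces left. I'll look at it from the wrist camera for precision.

```bash
cat >> h.py <<'E'
def rel(target):
    o=ctrl.get_obs(); R,p=tool(o); return (R.T@(np.array(target)-p)).round(4)
E
python3 - <<'E'
from h import *
s=snap("wrist"); print(np.array(s["T_tool_cam"]).round(3),s["fovy"],s["k1"],(-s["R"].T@s["t"]).round(3))
print(rel([.57,-.12,.27]),rel([.543,.272,.27]))
E
```

```text
[[ 0.    -0.965 -0.263  0.07 ]
 [ 1.     0.    -0.     0.002]
 [ 0.    -0.263  0.965 -0.133]
 [ 0.     0.     0.     1.   ]] 66.0451853080279 -0.07842921462970005 [0.226 0.638 0.384]
[ 0.5822  0.6577 -0.0183] [ 0.464   0.283  -0.0186]
```

```bash
echo '[[0.29,0.33,-0.02,0,0.088],[0.29,0.33,-0.02,0,0.088],[0.29,0.33,-0.02,0,0.088],[0.29,0.33,-0.02,0,0.088],[0.29,0.33,-0.02,0,0.088],[0.29,0.33,-0.02,0,0.088],[0.29,0.33,-0.02,0,0.088],[0.29,0.33,-0.02,0,0.088]]' | python3 drive.py && echo '[[0.29,0.33,0.02,0,0.088],[0.29,0.33,0.02,0,0.088],[0.29,0.33,0.02,0,0.088],[0.29,0.33,0.02,0,0.088],[0.29,0.33,0.02,0,0.088],[0.29,0.33,0.02,0,0.088],[0.29,0.33,0.02,0,0.088],[0.29,0.33,0.02,0,0.088]]' | python3 drive.py && echo '[[0,0,0.03,0,0.088],[0,0,0.03,0,0.088],[0,0,0.03,0,0.088]]' | python3 drive.py && python3 - <<'E'
from h import *
s=snap("wrist"); np.savez("pics/wh.npz",**s); print(ctrl.get_obs()["tool_pos"])
cv2.imwrite("pics/wh.png",s["frame"][:,:,::-1])
E
```

```text
clock: 1.25
tool_pos: [0.3639, 0.2642, 0.2721]
orientation: [-179.9, -0.0, -13.8]
force: [0.3, 0.6, 0.1]
opening: 0.0876
gripper_force: 0.0
clock: 2.25
tool_pos: [0.5685, -0.1243, 0.2499]
orientation: [179.9, 0.1, -13.8]
force: [-1.1, 0.4, -0.0]
opening: 0.0872
gripper_force: 0.0
clock: 2.62
tool_pos: [0.5678, -0.1207, 0.2225]
orientation: [180.0, -0.0, -13.5]
force: [1.1, -0.5, 1.2]
opening: 0.0876
gripper_force: 0.0
[ 0.5680002  -0.12074001  0.22289078]
```

View pics/wh.png

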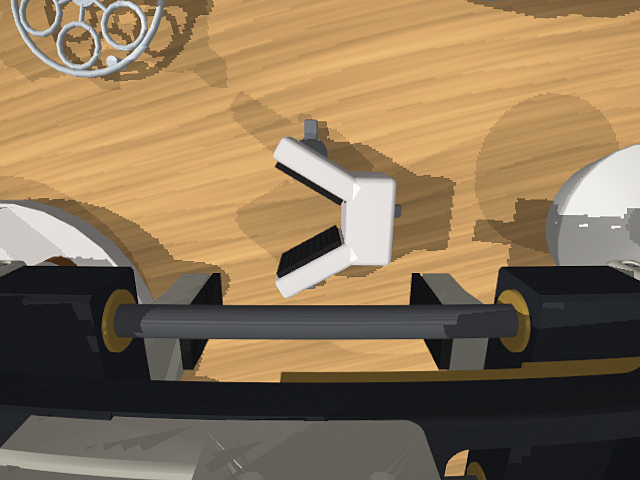

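The wrist view shows the V in full: upper pad (277,163)–(343,203) with only its top visible, lower pad (280,272)–(342,230) with its face visible. I'll fit the face lines.

```bash
cat > fit.py <<'E'
from h import *
s=dict(np.load("pics/wh.npz")); P=cloud(s); Z=P[:,:,2]; g=s["frame"].max(2)
print("counter z",np.nanmedian(Z[100:150,240:270]))
reg=np.zeros_like(g,bool); reg[150:285,268:350]=1
def line(p): 
    v=cv2.fitLine(p.astype(np.float32),cv2.DIST_HUBER,0,.01,.01).ravel(); return v[2:],v[:2]*np.sign(-v[1])
n,lab,st,_=cv2.connectedComponentsWithStats(((g<70)&reg).astype(np.uint8))
for i in np.argsort(-st[1:,4])[:2]+1:
    print(st[i],np.nanpercentile(Z[lab==i],[5,50,95]).round(4))
Up=[i for i in np.argsort(-st[1:,4])[:2]+1 if st[i,1]<200][0]; Lo=[i for i in np.argsort(-st[1:,4])[:2]+1 if i!=Up][0]
# upper pad: bottom boundary of black = inner top edge; top boundary=white edge
def edges(i,lo,hi):
    t,b=[],[]
    for c in range(lo,hi):
        r=np.nonzero(lab[:,c]==i)[0]
        if len(r): t.append((c,r[0]-.5)); b.append((c,r[-1]+.5))
    return t,b
t,b=edges(Up,283,338); tl,bl=edges(Lo,285,338)
L={}
L["left_in"]=line(onplane(s,b,.066)[:,:2]); L["left_white"]=line(onplane(s,t,.068)[:,:2])
L["right_blacktop"]=line(onplane(s,tl,.066)[:,:2]); L["right_white"]=line(onplane(s,bl,.068)[:,:2])
L["right_blacktop_low"]=line(onplane(s,tl,.011)[:,:2])
f=(lab==Lo)&(Z>.02)&(Z<.058); L["right_face"]=line(P[f][:,:2]); print(f.sum())
for k,(p,d) in L.items(): print(k,p.round(4),np.degrees(np.arctan2(d[1],d[0])).round(2))
def off(line,toward,o):
    p,d=line; n=np.array([-d[1],d[0]]); n*=np.sign(n@(toward-p)); return p+o*n,d
c0=np.array([.57,-.12])
def origin(A,B,r=28e-3):
    A,B=off(A,c0,r),off(B,c0,r)
    k=np.linalg.solve(np.c_[A[1],-B[1]],B[0]-A[0]); m=A[1]+B[1]; m/=np.linalg.norm(m)
    return A[0]+k[0]*A[1],np.degrees(np.arctan2(m[1],m[0])).round(2)
print(origin(L["left_in"],L["right_face"])); print(origin(L["left_white"],L["right_white"],.033)); print(origin(L["left_in"],L["right_white"]) )
print(origin(L["left_in"],L["right_blacktop_low"]))
m=(Z>.062)&(Z<.074)&(g>120); m[:130]=0;m[300:]=0;m[:,:268]=0;m[:,405:]=0
p=onplane(s,np.argwhere(m)[:,::-1],.068)[:,:2]; print(cv2.minAreaRect(p.astype(np.float32)),np.median(Z[m]))
E
python3 fit.py
```

```text
counter z -0.00037054830797527837
[ 277  225   65   53 1365] [0.0182 0.0522 0.0661]
[276 162  67  43 441] [0.0643 0.0655 0.0667]
709
left_in [ 0.6009 -0.1209] -134.44
left_white [ 0.5988 -0.13  ] -134.07
right_blacktop [ 0.5559 -0.1112] -74.26
right_white [ 0.5398 -0.1149] -74.25
right_blacktop_low [ 0.5408 -0.106 ] -74.26
right_face [ 0.5435 -0.1136] -74.21
(array([ 0.5717925, -0.1106238], dtype=float32), np.float32(-104.33))
(array([ 0.572581  , -0.10968596], dtype=float32), np.float32(-104.16))
(array([ 0.5685757, -0.1139041], dtype=float32), np.float32(-104.34))
(array([ 0.5713419 , -0.11108331], dtype=float32), np.float32(-104.35))
((0.5658835172653198, -0.13683974742889404), (0.09586677700281143, 0.131331205368042), 75.74652099609375) 0.06722059145620213
```

Holder origin ≈ (0.572, −0.110), pushed towards −104.3°. The faces are 60° apart, as they should be. Next is the jar.

```bash
echo '[[-0.117,-0.376,-0.02,-30,0.088],[-0.117,-0.376,-0.02,-30,0.088],[-0.117,-0.376,-0.02,-30,0.088],[-0.117,-0.376,-0.02,-30,0.088],[-0.117,-0.376,-0.02,-55,0.088],[-0.117,-0.376,-0.02,-55,0.088],[-0.117,-0.376,-0.02,-55,0.088],[-0.117,-0.376,-0.02,-55,0.088]]' | python3 drive.py && echo '[[0,0,0,0,0.088],[0,0,0,0,0.088]]' | python3 drive.py && python3 - <<'E'
from h import *
s=snap("wrist"); np.savez("pics/wj.npz",**s); o=ctrl.get_obs();print(o["tool_pos"],o["orientation"],o["joint_pos"])
P=cloud(s); Z=P[:,:,2]
cv2.imwrite("pics/wj.png",s["frame"][:,:,::-1])
m=((Z>.115)&(Z<.127)).astype(np.uint8)
n,lab,st,c=cv2.connectedComponentsWithStats(m)
for i in np.argsort(-st[1:,4])[:4]+1:
    v,u=np.nonzero(lab==i); z=np.median(Z[lab==i]); p=onplane(s,np.c_[u,v],z)[:,:2].astype(np.float32)
    print(st[i],z,cv2.minEnclosingCircle(p),p.mean(0))
E
```

```text
clock: 3.68
tool_pos: [0.5416, 0.2732, 0.2424]
orientation: [180.0, -0.1, 41.6]
force: [0.7, -0.4, 0.5]
opening: 0.0878
gripper_force: 0.0
clock: 3.92
tool_pos: [0.542, 0.2703, 0.2419]
orientation: [180.0, -0.0, 41.3]
force: [0.1, 0.4, 0.5]
opening: 0.0879
gripper_force: 0.0
[0.54204979 0.27028431 0.2419057 ] [ 1.79996548e+02 -1.79888460e-02  4.13204142e+01] [ 4.49661947e+01  1.44344744e+01 -9.28377497e+00  5.01296574e-03
 -6.62640178e+01  8.63522018e+01]
[ 278  195   71   70 3761] 0.12123704561273245 ((0.5430673956871033, 0.2734048068523407), 0.025604255497455597) [0.54326224 0.27363113]
[296 368  20   4  45] 0.1168958887822247 ((0.44916582107543945, 0.19963929057121277), 0.007835350930690765) [0.44948933 0.20040697]
[475 296   8   7  15] 0.11976464683404933 ((0.5855836868286133, 0.14248894155025482), 0.004118755459785461) [0.585514   0.14309452]
[470 293   4   4   5] 0.11864507631927329 ((0.584453821182251, 0.14880649745464325), 0.0019422204932197928) [0.58456975 0.14905627]
```

View pics/wj.png

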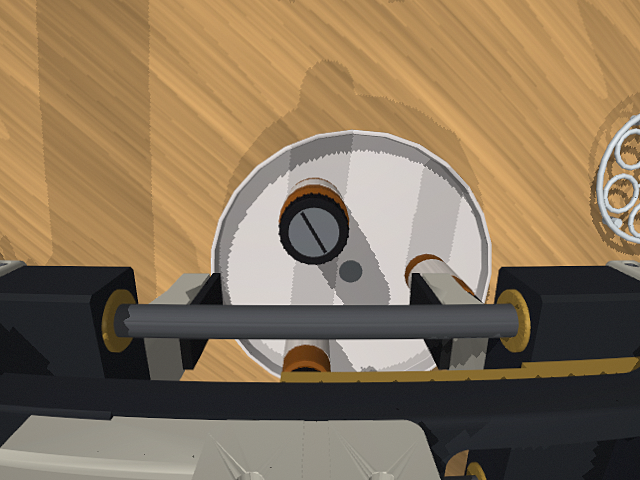

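The cap is at (313,230), centre (0.543, 0.2735), top z 0.121, radius 25.6 mm, which agrees with the sizes given. Nothing stands in the fingers' way. I'll descend and grasp.

```bash
echo '[[0.003,-0.002,0.03,0,0.088],[0.003,-0.002,0.06,0,0.088],[0.003,-0.002,0.09,0,0.088],[0.003,-0.002,0.11,0,0.088],[0.003,-0.002,0.123,0,0.088],[0.003,-0.002,0.123,0,0.088]]' | python3 drive.py && echo '[[0,0,0,0,0.04],[0,0,0,0,0.04],[0,0,0,0,0.04],[0,0,0,0,0.04],[0,0,0,0,0.04],[0,0,0,0,0.04]]' | python3 drive.py
```

```text
clock: 4.72
tool_pos: [0.5426, 0.2742, 0.118]
orientation: [180.0, 0.1, 41.4]
force: [0.1, 0.2, -0.2]
opening: 0.0877
gripper_force: 0.0
clock: 5.48
tool_pos: [0.5428, 0.2749, 0.1188]
orientation: [180.0, -0.0, 41.4]
force: [-0.6, -1.4, 2.8]
opening: 0.0496
gripper_force: 30.0
```

```bash
echo '[[0,0,-0.02,0,0.04],[0,0,-0.06,0,0.04],[0,0,-0.10,0,0.04],[0,0,-0.14,0,0.04],[0,0,-0.14,0,0.04]]' | python3 drive.py && echo '[[-0.03,0.045,0,0,0.04],[-0.06,0.09,0,0,0.04],[-0.09,0.135,0,0,0.04],[-0.12,0.18,0,0,0.04],[-0.15,0.226,0,0,0.04],[-0.179,0.271,0,0,0.04],[-0.179,0.271,0,0,0.04],[-0.179,0.271,0,0,0.04]]' | python3 drive.py && python3 - <<'E'
from h import *
s=snap("wrist"); o=ctrl.get_obs();print(o["tool_pos"],o["orientation"],o["opening"],o["gripper_force"],o["force"])
cv2.imwrite("pics/held.png",s["frame"][:,:,::-1])
print(rel([.588,-.047,.0985]))
E
```

```text
clock: 6.1
tool_pos: [0.5438, 0.2759, 0.2616]
orientation: [180.0, -0.3, 41.4]
force: [-0.0, 0.6, -3.9]
opening: 0.0494
gripper_force: 30.0
clock: 7.1
tool_pos: [0.5872, -0.0468, 0.257]
orientation: [-179.9, 0.1, 41.4]
force: [0.3, 1.1, -3.5]
opening: 0.0494
gripper_force: 30.0
[ 0.58734423 -0.04619024  0.25740157] [-1.79923972e+02  6.82971336e-02  4.14280026e+01] 0.049579970854241304 29.999496638774872 [-0.4078049   0.19786471 -3.90808876]
[1.000e-04 1.300e-03 1.589e-01]
```

View pics/held.png

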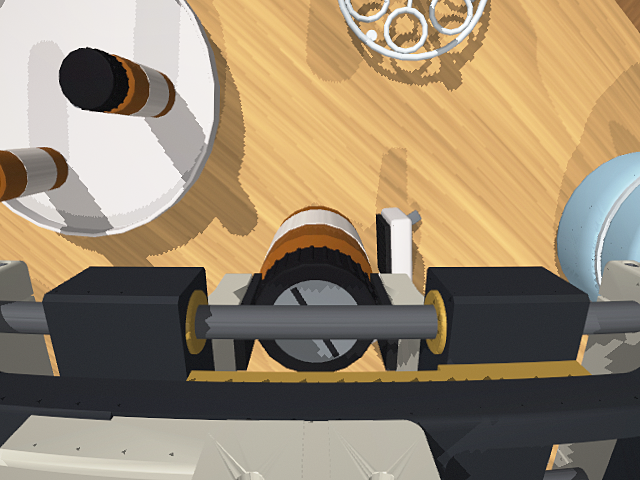

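The jar hangs upright in the fingers, cap centred at (315,310), and the slim jars are undisturbed. I'll lower it gently.

```bash
echo '[[0,0.001,0.04,0,0.04],[0,0.001,0.08,0,0.04],[0,0.001,0.12,0,0.04],[0,0.001,0.14,0,0.04],[0,0.001,0.147,0,0.04],[0,0.001,0.152,0,0.04],[0,0.001,0.156,0,0.04],[0,0.001,0.156,0,0.04]]' | python3 drive.py && echo '[[0,0,0.001,0,0.04],[0,0,0.002,0,0.04],[0,0,0.002,0,0.04]]' | python3 drive.py
```

```text
clock: 8.15
tool_pos: [0.5887, -0.0473, 0.103]
orientation: [180.0, -0.0, 41.4]
force: [0.1, -0.6, -3.4]
opening: 0.0493
gripper_force: 30.0
clock: 8.52
tool_pos: [0.5885, -0.0475, 0.1006]
orientation: [180.0, -0.0, 41.4]
force: [-0.2, 0.8, -3.3]
opening: 0.0492
gripper_force: 30.0
```

```bash
for i in 1 2 3 4; do echo '[[0,0,0.001,0,0.04],[0,0,0.001,0,0.04]]' | python3 drive.py | grep -E 'tool_pos|^force'; done
```

```text
tool_pos: [0.5885, -0.0475, 0.0995]
force: [-0.0, -0.8, -2.8]
tool_pos: [0.5885, -0.0475, 0.0985]
force: [-0.1, -0.1, -3.9]
tool_pos: [0.5888, -0.0475, 0.0979]
force: [-0.5, 0.3, -0.4]
tool_pos: [0.589, -0.0476, 0.0977]
force: [-1.6, -1.4, 7.2]
```

```bash
echo '[[0,0,-0.001,0,0.04],[0,0,-0.001,0,0.088],[0,0,-0.001,0,0.088],[0,0,-0.001,0,0.088],[0,0,-0.001,0,0.088],[0,0,-0.001,0,0.088]]' | python3 drive.py && echo '[[0,0,0,10,0.088],[0,0,0,20,0.088],[0,0,0,30,0.088],[0,0,0,40,0.088],[0,0,0,50,0.088],[0,0,0,60,0.088],[0,0,0,70,0.088],[0,0,0,80,0.088]]' | python3 drive.py && echo '[[0,0,0,10,0.088],[0,0,0,10,0.088],[0,0,0,10,0.04],[0,0,0,10,0.04],[0,0,0,10,0.04],[0,0,0,10,0.04],[0,0,0,10,0.04],[0,0,0,10,0.04]]' | python3 drive.py
python3 - <<'E'
from h import *
s=snap("wrist"); np.savez("pics/pre.npz",**s); o=ctrl.get_obs(); print(o["tool_pos"],o["orientation"],o["joint_pos"][5],o["force"],o["moment"])
cv2.imwrite("pics/pre.png",s["frame"][:,:,::-1])
R,p=tool(o); u=np.array([np.cos(np.radians(-104.3)),np.sin(np.radians(-104.3)),0])
print("u in tool",R.T@u,"d hold",R.T@(np.array([.572,-.1105,p[2]])-p))
E
```

```text
clock: 10.28
tool_pos: [0.5885, -0.0474, 0.0975]
orientation: [-180.0, 0.0, 41.4]
force: [-0.0, 0.1, -0.6]
opening: 0.0865
gripper_force: 0.0
clock: 11.28
tool_pos: [0.5885, -0.0475, 0.0975]
orientation: [180.0, 0.0, -38.9]
force: [0.4, 0.4, -0.1]
opening: 0.0876
gripper_force: 0.0
clock: 12.28
tool_pos: [0.5884, -0.0476, 0.0975]
orientation: [180.0, 0.0, -48.6]
force: [-0.6, -0.0, 0.1]
opening: 0.0494
gripper_force: 30.0
[ 0.58841763 -0.04752578  0.09757879] [ 1.79987309e+02  3.35912122e-03 -4.85613115e+01] 27.092524588240558 [-0.52494563 -0.86379282 -0.67909359] [-0.25245704  0.23961811 -0.04011746]
u in tool [5.62968104e-01 8.26478609e-01 1.50066450e-04] d hold [3.63440376e-02 5.39851986e-02 9.82740903e-06]
```

View pics/pre.png

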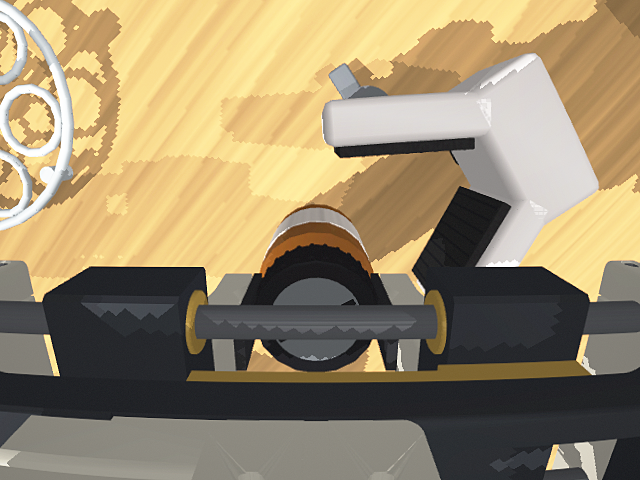

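The jar stands centred in the fingers at (315,320). The V is in view, with the left pad edge at (335,155)–(475,147) and the right pad face at (415,270)–(505,200). I'll refit the holder from this closer view.

```bash
cat > fit2.py <<'E'
from h import *
s=dict(np.load("pics/pre.npz")); P=cloud(s); Z=P[:,:,2]; g=s["frame"].max(2)
def line(p):
    v=cv2.fitLine(p.astype(np.float32),cv2.DIST_HUBER,0,.01,.01).ravel(); return v[2:],v[:2]*np.sign(-v[1])
A=np.zeros_like(g,bool);A[130:165,340:470]=1; B=np.zeros_like(A);B[180:262,410:515]=1
a=A&(g<70); b=B&(g<70)&(Z>.015)&(Z<.058)
print(a.sum(),np.nanpercentile(Z[a],[5,25,50,75,95]).round(4),b.sum())
lo=[(c,np.nonzero(a[:,c])[0][-1]+.5) for c in range(345,465)]
up=[(c,np.nonzero(a[:,c])[0][0]-.5) for c in range(345,465)]
L1=line(onplane(s,lo,.066)[:,:2]); L1w=line(onplane(s,up,.068)[:,:2]); L2=line(P[b][:,:2])
t=a&(Z>.063); c=[(k,np.nonzero(t[:,k])[0][-1]+.5) for k in range(345,465) if t[:,k].any()]; L1t=line(onplane(s,c,.066)[:,:2])
f=a&(Z<.058); print("face pts",f.sum())
for L in(L1,L1w,L1t,L2): print(L[0].round(4),np.degrees(np.arctan2(L[1][1],L[1][0])).round(2))
c0=np.array([.572,-.11])
def off(l,o):
    p,d=l; n=np.array([-d[1],d[0]]); n*=np.sign(n@(c0-p)); return p+o*n,d
def org(A,B):
    k=np.linalg.solve(np.c_[A[1],-B[1]],B[0]-A[0]); m=A[1]+B[1]; return A[0]+k[0]*A[1],np.degrees(np.arctan2(m[1],m[0])).round(2)
for A,r in((L1,.028),(L1t,.028),(L1w,.033)): print(org(off(A,r),off(L2,.028)))
E
python3 fit2.py
```

```text
1462 [0.0643 0.065  0.0655 0.0659 0.0666] 2771
face pts 23
[ 0.5994 -0.122 ] -134.81
[ 0.6032 -0.1251] -134.21
[ 0.6029 -0.1185] -134.67
[ 0.5441 -0.1168] -74.36
(array([ 0.57137656, -0.11046352], dtype=float32), np.float32(-104.58))
(array([ 0.5713991 , -0.11054411], dtype=float32), np.float32(-104.52))
(array([ 0.5713726 , -0.11044946], dtype=float32), np.float32(-104.29))
```

```bash
echo '[[0.008,0.012,0,0,0.04],[0.016,0.024,0,0,0.04],[0.024,0.036,0,0,0.04],[0.029,0.044,0,0,0.04],[0.0332,0.0503,0,0,0.04],[0.0332,0.0503,0,0,0.04]]' | python3 drive.py; cat > st.py <<'E'
from h import *
o=ctrl.get_obs(); a=np.radians(-104.4); u=np.array([np.cos(a),np.sin(a)]); v=np.array([-u[1],u[0]])
d=np.array(o["tool_pos"])[:2]-[.5714,-.1105]; f=np.array(o["force"])
print("t %.2f x %.2f y %.2f mm yaw %.1f | Fx %.1f Fy %.1f Fz %.1f Mz %.2f"%(o["clock"],1e3*d@u,1e3*d@v,o["orientation"][2],f[:2]@u,f[:2]@v,f[2],o["moment"][2]),"tilt",np.round(o["orientation"][:2],2),"z",o["tool_pos"][2].round(4))
R,p=tool(o); print("u,v in tool",(R.T@[*u,0]).round(3)[:2],(R.T@[*v,0]).round(3)[:2])
E
python3 st.py
```

```text
clock: 13.08
tool_pos: [0.5726, -0.1067, 0.0977]
orientation: [180.0, -0.0, -48.6]
force: [1.0, -2.9, 3.2]
opening: 0.0495
gripper_force: 30.1
t 13.07 x -3.93 y 0.19 mm yaw -48.6 | Fx 2.5 Fy 1.7 Fz 3.2 Mz -0.00 tilt [ 1.7996e+02 -2.0000e-02] z 0.0977
u,v in tool [0.562 0.827] [ 0.827 -0.562]
```

```bash
for i in 1 2 3 4; do echo '[[0.0006,0.0008,0,0,0.04],[0.0006,0.0008,0,0,0.04]]' | python3 drive.py >/dev/null; python3 st.py|head -1; done
```

```text
t 13.32 x -3.83 y 0.23 mm yaw -48.6 | Fx 2.9 Fy 2.0 Fz 3.4 Mz 0.03 tilt [ 1.7997e+02 -1.0000e-02] z 0.0977
t 13.57 x -3.32 y 0.39 mm yaw -48.6 | Fx 0.8 Fy 2.5 Fz 2.6 Mz -0.08 tilt [-1.7998e+02 -1.0000e-02] z 0.0976
t 13.82 x -2.43 y 0.38 mm yaw -48.6 | Fx -2.4 Fy 1.8 Fz 1.5 Mz -0.02 tilt [-179.97    0.  ] z 0.0975
t 14.07 x -1.75 y 0.49 mm yaw -48.6 | Fx -6.2 Fy 1.2 Fz 0.8 Mz -0.01 tilt [-1.7994e+02  1.0000e-02] z 0.0976
```

```bash
echo '[[0,0,0,0,0.04],[0,0,0,0,0.04]]' | python3 drive.py >/dev/null; python3 st.py|head -1; for i in 1 2; do echo '[[0.0003,0.0004,0,0,0.04],[0.0003,0.0004,0,0,0.04],[0.0003,0.0004,0,0,0.04]]' | python3 drive.py >/dev/null; python3 st.py|head -1; done
```

```text
t 14.32 x -1.79 y 0.50 mm yaw -48.6 | Fx -4.8 Fy 1.4 Fz 0.4 Mz 0.04 tilt [-179.94    0.  ] z 0.0976
t 14.70 x -1.67 y 0.51 mm yaw -48.6 | Fx -8.0 Fy 0.3 Fz 1.3 Mz -0.05 tilt [-1.7991e+02  1.0000e-02] z 0.0976
t 15.07 x -1.60 y 0.53 mm yaw -48.6 | Fx -10.2 Fy -0.5 Fz 1.3 Mz -0.02 tilt [-1.7988e+02  3.0000e-02] z 0.0976
```

Firmly seated: about 10 N along the V, balanced sideways. I'll twist in small checked steps.

```bash
for i in 1 2 3; do echo '[[0,0,0,-2,0.04],[0,0,0,-4,0.04],[0,0,0,-4,0.04]]' | python3 drive.py >/dev/null; python3 st.py; done
```

```text
t 15.45 x -1.54 y 0.53 mm yaw -44.5 | Fx -8.9 Fy -0.2 Fz 0.4 Mz 0.01 tilt [-1.7988e+02  2.0000e-02] z 0.0976
u,v in tool [0.502 0.865] [ 0.865 -0.502]
t 15.82 x -1.53 y 0.47 mm yaw -40.5 | Fx -8.5 Fy 0.9 Fz 1.9 Mz 0.05 tilt [-1.7989e+02  1.0000e-02] z 0.0976
u,v in tool [0.44  0.898] [ 0.898 -0.44 ]
t 16.20 x -1.48 y 0.49 mm yaw -36.5 | Fx -9.2 Fy 1.4 Fz 2.6 Mz 0.05 tilt [-179.89    0.  ] z 0.0976
u,v in tool [0.377 0.926] [ 0.926 -0.377]
```

```bash
python3 - <<'E'
from h import *
s=snap("wrist"); a=np.load("pics/pre.npz")["frame"]; t=snap("scene")
cv2.imwrite("pics/cmp.png",np.vstack([np.hstack([cv2.resize(x[190:380,220:420],(400,380)) for x in (a,s["frame"])]),cv2.resize(t["frame"][205:315,200:400],(800,440))[:220]])[:,:,::-1])
print(ctrl.get_obs()["moment"],ctrl.get_obs()["tau"][5])
E
```

```text
[ 3.35056967 -0.81311065  0.0392642 ] -0.06212740670889616
```

View pics/cmp.png

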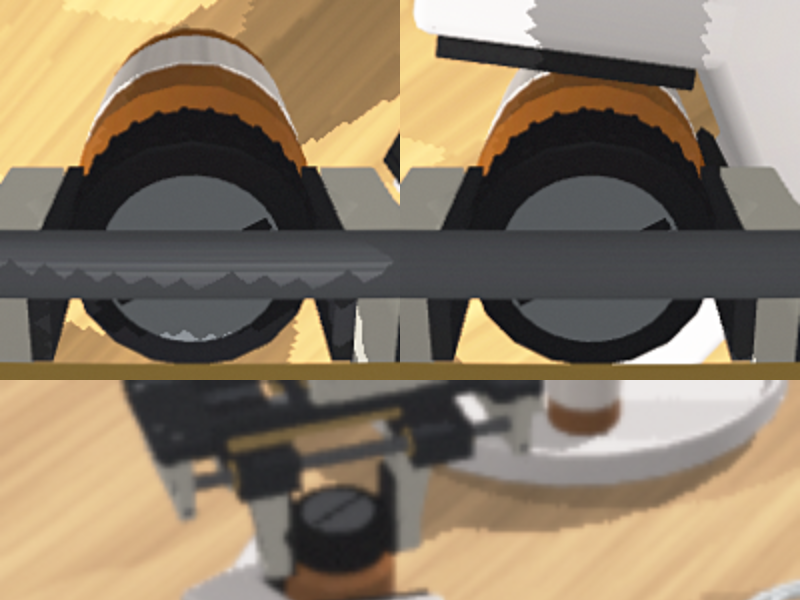

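```bash
for i in 1 2; do echo '[[0,0,0,-2,0.04],[0,0,0,-4,0.04]]' | python3 drive.py >/dev/null; python3 st.py|head -1; python3 -c "
from h import *; o=ctrl.get_obs(); print(o['moment'],o['tau'][5],o['qvel'][5])"; done
```

```text
t 16.55 x -1.46 y 0.42 mm yaw -32.5 | Fx -8.9 Fy -0.0 Fz 1.9 Mz -0.17 tilt [-179.89    0.  ] z 0.0976
[ 3.2450529  -0.80642065 -0.16746385] -0.2716965973377228 15.98343895887398
t 16.80 x -1.38 y 0.41 mm yaw -28.5 | Fx -7.8 Fy -0.1 Fz 1.6 Mz -0.20 tilt [-179.89   -0.  ] z 0.0976
[ 3.11703401 -0.71815652 -0.20045844] -0.26429819874465466 15.911568665080301
```

Torque while moving is 0.20 N·m, the cap's own friction, so the cap is unscrewing. I'll continue.

```bash
echo '[[0.0001,0.0003,0,-2.5,0.04],[0.0001,0.0003,0,-5,0.04],[0.0001,0.0003,0,-7.5,0.04],[0.0001,0.0003,0,-10,0.04]]' | python3 drive.py >/dev/null; python3 st.py|head -1; echo '[[0,0.0003,0,-2.5,0.04],[0,0.0003,0,-5,0.04],[0,0.0003,0,-7.5,0.04],[0,0.0003,0,-10,0.04]]' | python3 drive.py >/dev/null; python3 st.py
```

```text
t 17.30 x -1.25 y 0.42 mm yaw -18.5 | Fx -8.8 Fy -0.4 Fz 2.8 Mz -0.21 tilt [-1.7988e+02 -2.0000e-02] z 0.0976
t 17.80 x -1.10 y 0.39 mm yaw -8.5 | Fx -9.8 Fy -0.4 Fz 1.5 Mz -0.22 tilt [-1.7988e+02 -5.0000e-02] z 0.0976
u,v in tool [-0.103  0.995] [0.995 0.103]
```

```bash
echo '[[0,0.0001,0,-2.5,0.04],[0,0.0001,0,-5,0.04],[0,0.0001,0,-7.5,0.04],[0,0.0001,0,-10,0.04]]' | python3 drive.py >/dev/null; python3 st.py|head -1; echo '[[0,0.0001,0,-2.5,0.04],[0,0.0001,0,-5,0.04],[0,0.0001,0,-7.5,0.04],[0,0.0001,0,-10,0.04]]' | python3 drive.py >/dev/null; python3 st.py;  echo '[[0,0.0001,0,-2.5,0.04],[0,0.0001,0,-5,0.04],[0,0.0001,0,-7.5,0.04],[0,0.0001,0,-7.5,0.04]]' | python3 drive.py >/dev/null; python3 st.py
```

```text
t 18.30 x -0.97 y 0.39 mm yaw 1.5 | Fx -10.4 Fy -0.3 Fz 2.6 Mz -0.19 tilt [-1.7989e+02 -6.0000e-02] z 0.0976
t 18.80 x -0.82 y 0.42 mm yaw 11.5 | Fx -9.3 Fy -0.1 Fz 1.6 Mz -0.22 tilt [-1.7991e+02 -8.0000e-02] z 0.0976
u,v in tool [-0.437  0.9  ] [0.9   0.437]
t 19.30 x -0.75 y 0.50 mm yaw 19.0 | Fx -9.8 Fy 0.8 Fz 2.1 Mz 0.08 tilt [-1.7992e+02 -9.0000e-02] z 0.0976
u,v in tool [-0.55   0.835] [0.835 0.55 ]
```

```bash
for i in 1 2 3 4; do echo '[[0,0,0,-2,0.04],[0,0,0,-4,0.04]]' | python3 drive.py >/dev/null; python3 st.py|head -1; done
```

```text
t 19.55 x -0.71 y 0.53 mm yaw 23.0 | Fx -9.6 Fy 0.4 Fz 1.9 Mz -0.17 tilt [-1.7993e+02 -1.0000e-01] z 0.0976
t 19.80 x -0.67 y 0.56 mm yaw 27.0 | Fx -8.5 Fy -0.6 Fz 2.0 Mz -0.23 tilt [-1.7994e+02 -1.0000e-01] z 0.0976
t 20.05 x -0.64 y 0.56 mm yaw 31.0 | Fx -9.7 Fy 0.3 Fz 2.8 Mz -0.20 tilt [-1.7995e+02 -1.0000e-01] z 0.0976
t 20.30 x -0.58 y 0.60 mm yaw 35.0 | Fx -9.5 Fy -0.2 Fz 1.7 Mz -0.28 tilt [-1.7996e+02 -1.1000e-01] z 0.0976
```

```bash
echo '[[0,0,0,-2,0.04],[0,0,0,-3,0.04]]' | python3 drive.py >/dev/null; python3 st.py
```

```text
t 20.55 x -0.52 y 0.61 mm yaw 38.0 | Fx -8.0 Fy 0.5 Fz 2.7 Mz -0.21 tilt [-1.7997e+02 -1.1000e-01] z 0.0976
u,v in tool [-0.792  0.611] [0.611 0.792]
```

```bash
echo '[[-0.0004,0.0003,0,0,0.04],[-0.0004,0.0003,0,0,0.04]]' | python3 drive.py >/dev/null; python3 st.py|head -1;for i in 1 2 3 4 ; do echo '[[0,0,0,-1.5,0.04]]' | python3 drive.py >/dev/null; python3 st.py|head -1; done; python3 -c "
from h import *
s=snap('wrist');cv2.imwrite('pics/cap2.png',cv2.resize(s['frame'][190:380,220:420],(600,570))[:,:,::-1])"
```

```text
t 20.80 x -0.44 y 0.62 mm yaw 37.9 | Fx -11.7 Fy -0.2 Fz 2.5 Mz -0.17 tilt [-1.7996e+02 -1.4000e-01] z 0.0977
t 20.93 x -0.42 y 0.61 mm yaw 39.4 | Fx -10.8 Fy -0.0 Fz 2.6 Mz -0.35 tilt [-1.7996e+02 -1.4000e-01] z 0.0977
t 21.05 x -0.41 y 0.62 mm yaw 41.0 | Fx -10.9 Fy -0.4 Fz 2.8 Mz -0.30 tilt [-1.7997e+02 -1.4000e-01] z 0.0977
t 21.18 x -0.34 y 0.65 mm yaw 42.5 | Fx -10.7 Fy -0.2 Fz 2.9 Mz -0.33 tilt [-1.7997e+02 -1.4000e-01] z 0.0977
t 21.30 x -0.36 y 0.65 mm yaw 44.0 | Fx -10.5 Fy -0.9 Fz 2.8 Mz -0.33 tilt [-1.7998e+02 -1.4000e-01] z 0.0977
```

View pics/cap2.png

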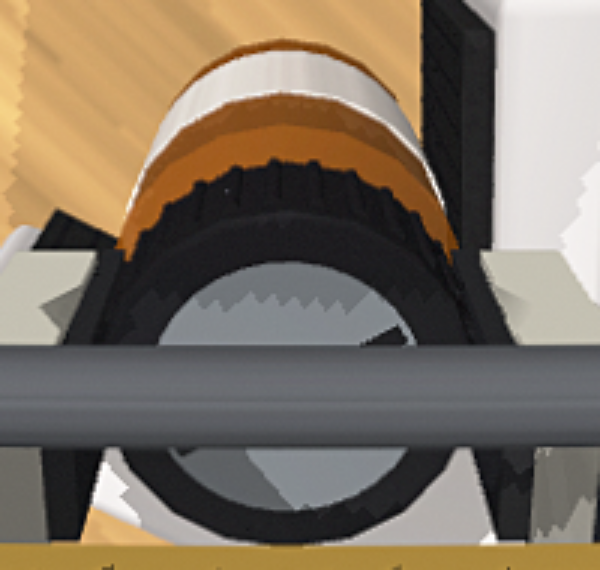

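The torque stays at 0.33 N·m, above the cap's 0.2, so the cap is at its end stop (1.4 rad). The mark at (385,335) hasn't slipped in the fingers. I'll ease the push and release.

```bash
echo '[[0.0005,-0.0003,0,0,0.04],[0.001,-0.0006,0,0,0.04],[0.0013,-0.0008,0,0,0.04],[0.0013,-0.0008,0,0,0.04]]' | python3 drive.py >/dev/null; python3 st.py
```

```text
t 21.85 x -0.54 y 0.62 mm yaw 43.9 | Fx -5.3 Fy 2.3 Fz 1.7 Mz -0.04 tilt [ 1.7999e+02 -4.0000e-02] z 0.0976
u,v in tool [-0.851  0.525] [0.525 0.851]
```

```bash
echo '[[0.0005,-0.0003,0,0,0.04],[0.0005,-0.0003,0,0,0.04]]' | python3 drive.py >/dev/null; python3 st.py|head -1; echo '[[0,0,0,0,0.055],[0,0,0,0,0.06],[0,0,0,0,0.088],[0,0,0,0,0.088],[0,0,0,0,0.088],[0,0,0,0,0.088]]' | python3 drive.py; python3 st.py; echo '[[0,0,-0.02,0,0.088],[0,0,-0.06,0,0.088],[0,0,-0.10,0,0.088],[0,0,-0.13,0,0.088],[0,0,-0.13,0,0.088]]' | python3 drive.py
python3 - <<'E'
from h import *
s=snap("wrist"); P=cloud(s); Z=P[:,:,2]; cv2.imwrite("pics/end.png",s["frame"][:,:,::-1])
m=((Z>.094)&(Z<.106)).astype(np.uint8); n,lab,st,c=cv2.connectedComponentsWithStats(m)
for i in np.argsort(-st[1:,4])[:2]+1:
    v,u=np.nonzero(lab==i); z=np.median(Z[lab==i]); p=onplane(s,np.c_[u,v],z)[:,:2].astype(np.float32); print(st[i],z,cv2.minEnclosingCircle(p))
E
```

```text
t 22.10 x -0.69 y 0.59 mm yaw 43.9 | Fx -3.7 Fy 1.8 Fz 0.8 Mz 0.01 tilt [179.99  -0.  ] z 0.0976
clock: 22.85
tool_pos: [0.572, -0.1099, 0.0975]
orientation: [-180.0, 0.0, 43.9]
force: [-0.5, -0.8, 1.1]
opening: 0.0868
gripper_force: 0.0
t 22.85 x -0.75 y 0.42 mm yaw 43.9 | Fx 0.9 Fy -0.3 Fz 1.1 Mz 0.03 tilt [-1.8e+02  1.0e-02] z 0.0975
u,v in tool [-0.851  0.525] [0.525 0.851]
clock: 23.48
tool_pos: [0.5734, -0.1098, 0.2305]
orientation: [179.8, -0.2, 43.9]
force: [0.3, 0.5, -0.6]
opening: 0.0878
gripper_force: 0.0
[ 280  198   69   67 3477] 0.10027258358919516 ((0.5724087357521057, -0.10931137204170227), 0.025541216135025024)
[ 609  159   31  102 1260] 0.10018662458626493 ((0.7544398307800293, -0.27413517236709595), 0.0404224693775177)
```

View pics/end.png

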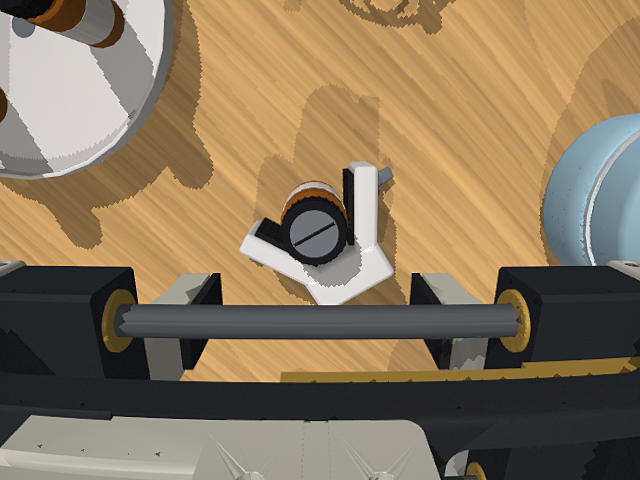

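The jar stands upright at (316,232) against both pads, cap top at 0.100 m, and the gripper is clear. I'll hand it in.

```bash
python3 -c "
from plant import ctrl, eyes, job; print(job.close_job())"
```

```text
the job is handed in; nothing more can be done
None
```

The job is handed in at about 23.5 s with no verdict printed: the jar stands upright in the V, its cap turned anticlockwise to its stop (about 1.4 rad, judged from the torque), the push held near 8–12 N, the gripper clear and nothing else touched.

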